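# Turn a brittle tile over against the drying grid

### The arm

A 7-joint arm with a two-finger parallel gripper is mounted at the origin on the work surface. World frame = base frame: x ahead of the robot, y to its left, z up, the work surface at z = 0. Lengths are in mm, angles in rad, forces in N, time in s.
With the tool pointing down it reaches from about 350 to 900 mm from the base axis. Payload 7.2 kg.
Tool frame: the origin (TCP) lies between the finger pads; the fingertips stand 25 mm ahead of it and the grasp point (between the pads) lies 6 mm ahead of it; z points along the fingers, y is the line along which they close (so a half turn about z gives the same grasp; the last joint's range is limited). The gripper opens to 88 mm and grips with 3 to 60 N. Pads are 20 mm wide; open, the fingers measure 115 mm over their backs; the gripper's body (75 mm by 178 mm) begins 61 mm behind the grasp point.
Start: joints at [-0.068, 0.411, -0.013, 1.596, 0.006, 1.134, -0.082], TCP at [625.003, -0.011, 247.653] pointing down, gripper open.
Joint ranges: [-2.95, 2.95], [-0.29, 1.99], [-1.47, 1.44], [0.14, 2.54], [-1.03, 4.17], [0.13, 1.85], [-2.86, 2.86]. Speed limits (rad/s): [2.39, 2.39, 3.01, 3.01, 3.14, 3.14, 3.14].

### API

Orientations are given as [roll, pitch, yaw] about the fixed x, y, z axes, in that order (R = Rz(yaw) Ry(pitch) Rx(roll)).
In Python, from plant import sensors, imaging, arm gives the robot as it stands.
- The arm moves only by the tool step_arm, never from a script. Its argument "plan" is a list of rows, each a list of 5 numbers: the shift along the tool's x, y, z in units of 40 mm (1.0 is 40 mm), then the turn about the tool's z in units of 8 degrees (1.0 is 8 degrees), then the finger opening in mm, from 0 to 87.8. A call has 1 to 5 rows; each row shifts and turns the commanded pose from where the row before left it, along the tool's axes as they then stand; what a row does not reach is not made up. A row lasts 1/8 s, in which the tool goes at most 62.5 mm and 10.7 degrees, less where a joint would pass 70% of its speed; a pose out of reach is approached as far as the arm can. A call is refused whole if a number of a shift passes 1 or a number of a turn 1, either way. A call with a gripper value outside its range is refused whole. The fingers move at their own pace and stop on an object; the grip force is fixed at half the most. Time passes only in rows, so rows that do not move let the fingers close. It gives the time, the measured TCP pose, the force, the opening and the grip force at its end, in the units of the state.
- sensors.get_state(): the state, without advancing time (a new reading comes with each control period).
- imaging.read_camera(name): name is "scene" or "side" or "wrist"; returns the picture (480x640x3 uint8, red, green, blue); there is no depth.
- imaging.get_calibration(name): a dict with "fx", "fy", "cx", "cy" (pixels), "view" (4x4, takes a point from world to camera coordinates). Camera axes: x right, y down, z forward; pixel columns grow to the right and rows downward; lengths in mm; the calibration is good to about 2 mm. A picture is of the moment at which its call begins: read the wrist's pose just before it. get_calibration takes no time and is no camera call; for the wrist camera it gives the pose at the moment of the call.
- arm.hand_in(): hands the job in; it is judged then, once.
The state is a dict: "time": time; "joint_positions": joint angles; "joint_vel": joint speeds; "effort": joint torques, N m; "tool_pos": TCP position; "ee_rot": TCP orientation; "contact_force": force on the tool from outside, world axes, zero at the start; "ft_torque": the same for the moment, N m; "opening": finger opening in mm; "grasp_force": force on a finger pad.
Only numpy, scipy, OpenCV 4.12 (cv2) and the standard library are available. Lean on these libraries where they do the work, as an engineer would, in place of code of your own. Each camera call takes 0.05 s, during which the arm holds its last target. There are 200 camera calls.

### The job

The cashew brittle tile on the marble must dry with its cream wafer side up. Using only the outside of the fingers, push it against the near edge of the white drying grid until it tips up and flips over onto the grid, then push it on until all of it lies on the grid, wafer side up. Do not pick the tile up or carry it, and leave the two tiles already turned and everything else where they are.

Things in the scene. Friction and masses are not known exactly. Their poses are not given: they have to be found in the camera images.
- tile: Loose rigid tile, 92 x 92 x 10 mm, about 110 g: amber with nuts on top, cream wafer below. Origin: centre of the wafer face (underside at the start); z from wafer to nuts (up at the start), x, y along its sides. Starts flat on the marble before the grid, x within 0.25 rad of the station's x. Fingers that press its near edge to the grid at about 10 N and rise in an arc take that edge up by friction.
- corner0 (a point): Corner of the tile at its +x +y, at mid thickness.
- corner1 (a point): Corner of the tile at its +x -y, at mid thickness.
- corner2 (a point): Corner of the tile at its -x +y, at mid thickness.
- corner3 (a point): Corner of the tile at its -x -y, at mid thickness.
- station: Fixed marble slab, 20 mm high, 330 mm along x and 430 mm along y, that lies on the bench and carries the white slotted drying grid. Origin: on the bench below the middle of the grid's near edge; x points away from the robot across the grid, y along the grid's edge, z up. The marble reaches 170 mm in front (-x) of the grid's edge.
- grid_edge (a point): Middle of the top of the grid's near edge, 34 mm above the bench; axes as the station's. The grid is a flat white plate, 400 mm along y, 14 mm above the marble, with an upright near side that serves as the wall; an upright tile leant 20 degrees over it falls onto the grid. Its flat top reaches 140 mm in x, to a white rail 12 mm high along its far side.
- turned_left: A tile of the same size already turned, cream side up on the grid, about 143 mm to +y of the grid's middle; leave it. Origin: centre of its underside.
- turned_right: A tile of the same size already turned, cream side up on the grid, about 143 mm to -y of the grid's middle; leave it. Origin: centre of its underside.
- shaker: Amber glass shaker, 44 mm across, 85 mm tall, on the marble at the +y side; leave it. Origin: centre of its underside.
- cutter: Steel round block, 48 mm across, 45 mm tall, on the marble at the -y side; leave it. Origin: centre of its underside.
- funnel: Clear funnel standing mouth down on the bench to the right, 110 mm across, 100 mm tall; leave it. Origin: centre of its underside.
- cashew_jar: Jar of nuts with a blue cap, 80 mm across, 130 mm tall, on the bench at the far right; leave it. Origin: centre of its underside.
- spatula: Spatula, 240 mm long, lying on the bench to the left; leave it.
Not all that is in view belongs to the job. What is shaped like the tile but purple is not meant.

How it is judged (in metres and radians):
On the way:
1. the tile stands up steeply (more than about 60 degrees) with its lower edge low down at the grid's near edge (angle between tile's own z axis and vertical between 1 and 2 rad and ((height (world z) of corner0 below 0.045 m and x of corner0 in the frame of grid_edge between -0.03 and 0.03 m) or (height (world z) of corner1 below 0.045 m and x of corner1 in the frame of grid_edge between -0.03 and 0.03 m) or (height (world z) of corner2 below 0.045 m and x of corner2 in the frame of grid_edge between -0.03 and 0.03 m) or (height (world z) of corner3 below 0.045 m and x of corner3 in the frame of grid_edge between -0.03 and 0.03 m))), for 0.05 s.
At the end, for the whole second after the job is handed in: The tile lies flat on the grid, wafer side up (within 5 degrees), at rest; all four corners are over the grid's top (2 mm overhang allowed); the turned tiles are within 12 mm, the shaker and cutter within 15 mm and the funnel, jar and spatula within 20 mm of where they started (angle between tile's own z axis and vertical above 3.05 rad and linear speed of tile below 0.01 m/s and height (world z) of tile between 0.041 and 0.048 m and x of corner0 in the frame of grid_edge between -0.002 and 0.143 m and x of corner1 in the frame of grid_edge between -0.002 and 0.143 m and x of corner2 in the frame of grid_edge between -0.002 and 0.143 m and x of corner3 in the frame of grid_edge between -0.002 and 0.143 m and distance of each of turned_left, turned_right from where it was at the start of the episode below 0.012 m and distance of each of shaker, cutter from where it was at the start of the episode below 0.015 m and distance of each of funnel, cashew_jar, spatula from where it was at the start of the episode below 0.02 m); the robot touches nothing.
It fails at once if the tile is lifted: all four corners are more than 26 mm above the grid's top (height (world z) of each of corner0, corner1, corner2, corner3 above 0.06 m).
It fails at once if the tile is carried over the marble: all four corners more than 28 mm above the marble while its middle is in front of the grid (height (world z) of each of corner0, corner1, corner2, corner3 above 0.048 m and x of tile in the frame of grid_edge below -0.015 m).
It fails at once if a tile already turned is shoved (more than 20 mm) (distance of any of turned_left, turned_right from where it was at the start of the episode above 0.02 m).
It fails at once if another thing is knocked away (more than 30 mm) (distance of any of shaker, cutter, funnel, cashew_jar, spatula from where it was at the start of the episode above 0.03 m).
It also fails if it takes over 64 s, if anything falls off the work surface, if the arm or the gripper's body presses on something with over 40 N, if the wrist force passes 120 N, or if a joint passes its speed limit or range.

## Working session

There is one attempt and no reset: what is moved stays moved. The work goes in short steps, Python scripts to look and compute and a tool call to move; the robot and the scene stay as the last step left them, time stands still between calls to the robot, and variables do not carry over. Pictures are saved under pics/ and viewed, at most 10 in all, crops included, and the job is handed in when it is done.

Besides the shell and the picture viewer there is one more tool, called as name(argument=value, ...), one argument or row to a line, values as JSON. step_arm: Moves the arm, as the interface text tells. Its arguments: {"type":"object","properties":{"plan":{"type":"array"}},"required":["plan"]}

```bash
mkdir -p pics
cat > h.py <<'E'
import numpy as np, cv2
from plant import sensors, imaging, arm
def snap(n,f):
    c=imaging.get_calibration(n); im=imaging.read_camera(n); cv2.imwrite('pics/'+f,im[:,:,::-1]); return im,c
def p2w(c,u,v,z):
    V=np.array(c['view']);R=V[:3,:3];o=-R.T@V[:3,3]
    d=R.T@np.array([(u-c['cx'])/c['fx'],(v-c['cy'])/c['fy'],1]);return o+d*(z-o[2])/d[2]
def w2p(c,p):
    V=np.array(c['view']);q=V[:3,:3]@np.array(p)+V[:3,3];return [c['fx']*q[0]/q[2]+c['cx'],c['fy']*q[1]/q[2]+c['cy']]
E
python3 - <<'E'
from h import *
a,c=snap('scene','s0.png');b,d=snap('side','d0.png');w,e=snap('wrist','w0.png')
np.set_printoptions(precision=3,suppress=True)
for x in(c,d,e):
    V=np.array(x['view']);print(x['fx'],-V[:3,:3].T@V[:3,3]);print(V[:3,:3])
s=sensors.get_state();print({k:np.round(v,3) for k,v in s.items()})
E
```

```text
502.8470963014387 [1115.32   532.253  635.666]
[[-0.707  0.708  0.007]
 [ 0.372  0.38  -0.847]
 [-0.602 -0.596 -0.531]]
620.8229873851561 [-240.078  763.658 1170.431]
[[-0.755 -0.656  0.011]
 [-0.471  0.53  -0.705]
 [ 0.457 -0.537 -0.709]]
364.28629820108614 [625.625  69.164 382.72 ]
[[ 1.     0.001 -0.002]
 [ 0.002 -0.967  0.254]
 [-0.001 -0.254 -0.967]]
{'time': np.float64(0.15), 'joint_positions': array([-0.068,  0.412, -0.013,  1.597,  0.006,  1.134, -0.082]), 'joint_vel': array([ 0.002, -0.002, -0.   , -0.002,  0.001, -0.001, -0.001]), 'effort': array([  0.001, -58.833,   0.642, -29.129,  -0.054,   0.016,   0.   ]), 'tool_pos': array([624.643,  -0.033, 247.   ]), 'ee_rot': array([-3.14 ,  0.   ,  1.571]), 'contact_force': array([ 0.36 ,  0.225, -0.323]), 'ft_torque': array([-0.02 , -0.002,  0.012]), 'grasp_force': np.float64(0.0), 'opening': np.float64(87.988)}
```

View pics/s0.png

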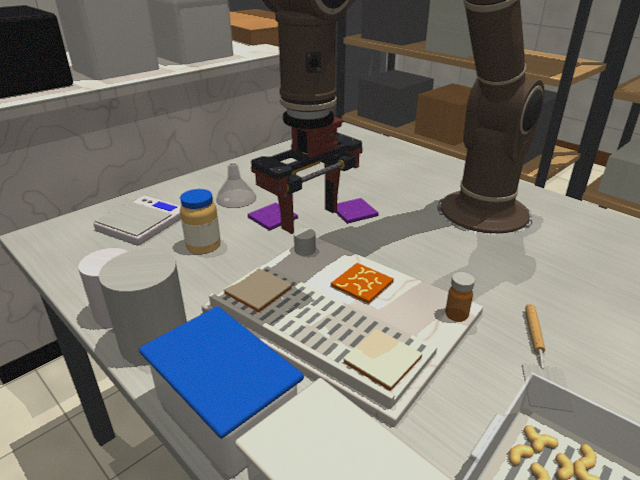

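View pics/w0.png

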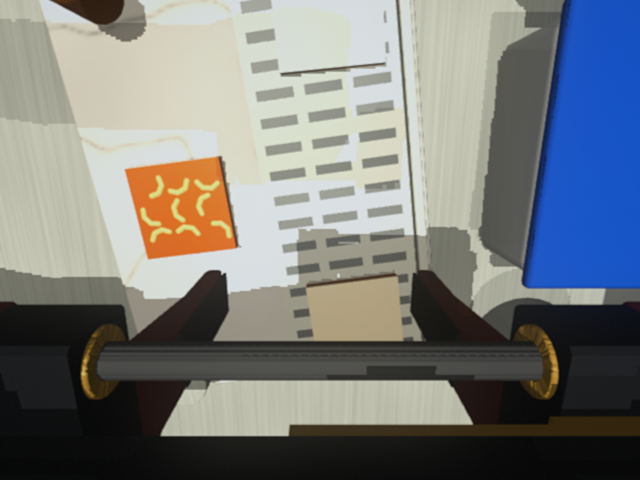

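The scene holds several square things: the amber nut tile at scene (362,282) / wrist (180,208), purple tiles at scene (272,215) and (357,210), and turned tiles at (258,288) and (383,360). The amber one with nuts is the one to flip. The shaker is at scene (459,300) and the cutter at (305,240).

Run:
```python
from h import *
c=imaging.get_calibration('scene');e=imaging.get_calibration('wrist')
np.set_printoptions(precision=1,suppress=True)
print('tile',*[p2w(e,u,v,30)for u,v in[(125,169),(219,156),(237,246),(148,258)]])
print('TL corners',p2w(e,281,74,44),p2w(e,386,65,44)); print('TR',p2w(e,308,283,44),p2w(e,393,274,44))
print('shaker top',p2w(c,461,277,105),'base',p2w(c,458,314,20)); print('cutter top',p2w(c,305,234,65),'base',p2w(c,304,249,20))
print('edge?',p2w(e,233,0,34),p2w(e,288,290,34))
a=cv2.imread('pics/w0.png')[0:330,40:440]; b=cv2.imread('pics/s0.png')[220:420,190:500]
cv2.imwrite('pics/c1.png',cv2.resize(a,(727,600),interpolation=cv2.INTER_CUBIC)); cv2.imwrite('pics/c2.png',cv2.resize(b,(800,516),interpolation=cv2.INTER_CUBIC))
```

```text
tile [439.9  44.6  30. ] [530.5  56.8  30. ] [542.6 -31.6  30. ] [451.3 -44.5  30. ]
TL corners [592.3 126.2  44. ] [682.3 133.4  44. ]
TR [614.3 -65.7  44. ] [698.2 -56.1  44. ]
shaker top [435.4 188.8 105. ] base [431.3 194.   20. ]
cutter top [ 490.6 -162.3   65. ] base [ 486.5 -171.3   20. ]
edge? [552.2 185.7  34. ] [593.4 -77.4  34. ]
```

View pics/c1.png

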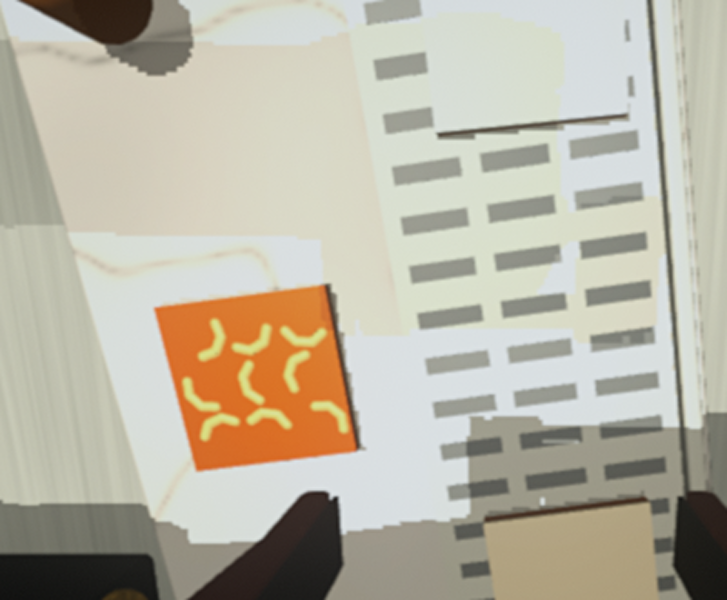

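View pics/c2.png

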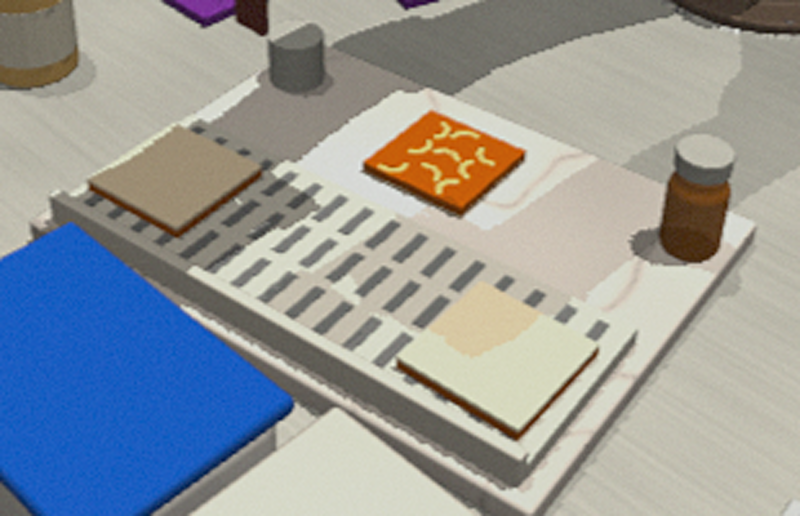

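The crops show the amber tile with its wafer edge towards the grid. The grid's near edge runs from wrist pixel (233,16) to (261,184), and the marble's front edge from about (48,27) to (125,283).

Run:
```python
from h import *
e=imaging.get_calibration('wrist')
np.set_printoptions(precision=2,suppress=True)
a,b=p2w(e,232.6,16.5,34),p2w(e,261.2,184.3,34); m,n=p2w(e,48,27,20),p2w(e,125,283,20)
print(a,b,m,n)
d=(a-b)[:2]/np.linalg.norm((a-b)[:2]);nx=np.array([d[1],-d[0]])
print('edge yaw',np.arctan2(-d[0],d[1]),'marble yaw',np.arctan2(-(m-n)[0],(m-n)[1]),'dist to marble front',(m-b)[:2]@nx,(n-b)[:2]@nx)
t=np.array([p2w(e,u,v,30)[:2]for u,v in[(125,169),(219,156),(237,246),(148,258)]]);print('tile station x',(t-b[:2])@nx,'y',(t-b[:2])@d, t.mean(0))
for q in [(281,74),(308,283)]:
  p=p2w(e,*q,44)[:2];print((p-b[:2])@nx,(p-b[:2])@d)
```

```text
[551.14 173.28  34.  ] [570.    30.71  34.  ] [382.44 168.95  20.  ] [418.59 -75.66  20.  ]
edge yaw 0.13153550396682298 marble yaw 0.146735017183677 dist to marble front -167.81380088456186 -164.05554009689473
tile station x [-127.17  -35.75  -35.38 -127.5 ] y [ 30.85  31.1  -58.2  -58.96] [491.07   6.34]
34.650202749931346 91.7805905370808
31.270907154474386 -101.41679519573944
```

step_arm(
  plan=[
    [0,0,0,1,44],
    [0,0,0,1,44],
    [0,0,0,1,44],
    [0,0,0,1,44],
    [0,0,0,1,44],
  ],
)

```text
time: 0.78
tool_pos: [624.8, -0.0, 247.3]
ee_rot: [-3.141, 0.001, 0.868]
contact_force: [-0.5, -0.1, -1.6]
opening: 44.4
grasp_force: 0.0
```

step_arm(
  plan=[
    [0,0,0,1,44],
    [0,0,0,1,44],
    [0,0,0,1,44],
    [0,0,0,1,44],
    [0,0,0,1,44],
  ],
)

```text
time: 1.4
tool_pos: [624.8, 0.0, 247.3]
ee_rot: [-3.142, 0.001, 0.17]
contact_force: [-1.0, 0.5, 0.1]
opening: 44.1
grasp_force: 0.0
```

step_arm(
  plan=[
    [0,0,0,0.25,44],
    [0,0,0,0,44],
    [0,0,0,0,44],
  ],
)

```text
time: 1.78
tool_pos: [625.0, -0.0, 247.6]
ee_rot: [-3.142, 0.0, 0.141]
contact_force: [-0.1, -0.3, 0.5]
opening: 44.1
grasp_force: 0.0
```

step_arm(
  plan=[
    [-0.9,-0.12,0.3,0,44],
    [-0.9,-0.13,0.3,0,44],
    [-0.9,-0.13,0.3,0,44],
    [-0.9,-0.13,0.3,0,44],
    [-0.9,-0.13,0.3,0,44],
  ],
)

```text
time: 2.4
tool_pos: [442.1, 0.2, 187.4]
ee_rot: [-3.142, -0.001, 0.141]
contact_force: [-0.1, -1.3, 0.7]
opening: 43.8
grasp_force: 0.0
```

step_arm(
  plan=[
    [-0.7,0,0.3,0,44],
    [0,0,0.4,0,44],
    [0,0,0.4,0,44],
    [0,0,0,0,44],
  ],
)

```text
time: 2.9
tool_pos: [414.9, -3.8, 143.1]
ee_rot: [3.141, 0.002, 0.14]
contact_force: [-0.2, -0.1, 0.1]
opening: 44.0
grasp_force: 0.0
```

Run:
```python
from h import *
w,e=snap('wrist','w1.png'); print(sensors.get_state()['tool_pos'])
```

```text
[415.35923197  -3.74429307 143.70560012]
```

View pics/w1.png

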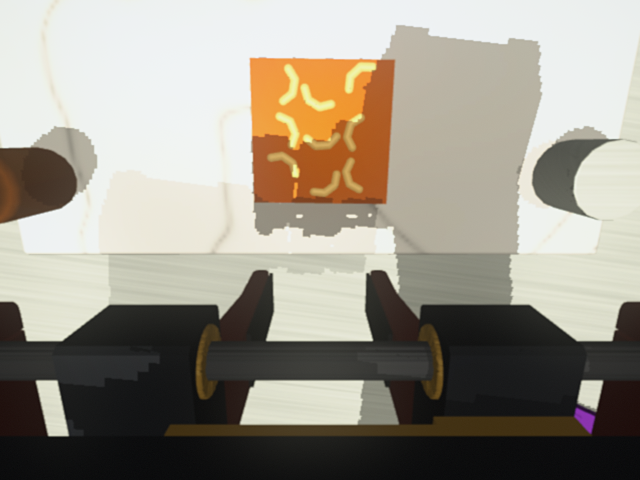

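The tile's near edge runs from pixel (254,203) to (387,203), centred on the fingers and parallel to the marble's front edge at row 253.

Run:
```python
from h import *
np.set_printoptions(precision=2,suppress=True)
e=imaging.get_calibration('wrist'); s=sensors.get_state(); t=s['tool_pos'];y=s['ee_rot'][2]
X=np.array([np.cos(y),np.sin(y)]);Y=np.array([np.sin(y),-np.cos(y)])
for u,v,z in[(254,203,30),(387,203,30),(250,58,30),(394,60,30),(254,253,20),(390,253,20),(30,253,20),(590,253,20)]:
  d=p2w(e,u,v,z)[:2]-t[:2];print(z,d@X,d@Y)
```

```text
30 29.400057611158243 -44.865832551116696
30 29.504389255019134 46.97703562074707
30 121.0034147264633 -43.32798855092839
30 119.98047128084148 46.964437254306006
20 -9.749502272934906 -48.31342547062164
20 -9.644521087873159 52.928918330656884
20 -9.922290234054353 -214.94764810855298
20 -9.49003502503825 201.9130536957732
```

step_arm(
  plan=[
    [0,0,0.6,0,44],
    [0,0,0.6,0,44],
    [0,0,0.6,0,44],
    [0,0,0.5,0,44],
    [0,0,0.1,0,44],
  ],
)

```text
time: 3.58
tool_pos: [415.4, -3.6, 47.3]
ee_rot: [-3.142, 0.001, 0.14]
contact_force: [0.4, -0.2, 0.5]
opening: 44.3
grasp_force: 0.0
```

step_arm(
  plan=[
    [0.2,0,0,0,44],
    [0.2,0,0,0,44],
    [0.05,0,0,0,44],
    [0.05,0,0,0,44],
    [0.05,0,0,0,44],
  ],
)

```text
time: 4.2
tool_pos: [437.1, -0.5, 47.7]
ee_rot: [-3.142, 0.0, 0.14]
contact_force: [-1.8, 0.1, 1.5]
opening: 43.9
grasp_force: 0.5
```

step_arm(
  plan=[
    [0.15,0,0,0,44],
    [0.15,0,0,0,44],
    [0.15,0,0,0,44],
    [0.15,0,0,0,44],
    [0.1,0,0,0,44],
  ],
)

```text
time: 4.82
tool_pos: [465.5, 3.4, 47.6]
ee_rot: [3.142, -0.0, 0.14]
contact_force: [-0.2, 0.8, 0.6]
opening: 44.2
grasp_force: 0.5
```

step_arm(
  plan=[
    [0.05,0,0,0,44],
    [0.05,0,0,0,44],
    [0,0,0,0,44],
  ],
)

```text
time: 5.2
tool_pos: [468.8, 3.9, 47.5]
ee_rot: [-3.142, 0.0, 0.14]
contact_force: [-0.9, 0.3, -0.1]
opening: 43.9
grasp_force: 0.5
```

step_arm(
  plan=[
    [0.05,0,0,0,44],
    [0,0,0,0,44],
  ],
)

```text
time: 5.45
tool_pos: [468.9, 3.9, 47.3]
ee_rot: [-3.141, 0.004, 0.139]
contact_force: [-6.6, -1.5, 4.7]
opening: 44.0
grasp_force: 3.3
```

step_arm(
  plan=[
    [0.03,0,0,0,44],
    [0,0,-0.1,0,44],
    [0,0,-0.1,0,44],
    [0,0,0,0,44],
  ],
)

```text
time: 5.95
tool_pos: [469.0, 3.9, 54.9]
ee_rot: [-3.141, 0.006, 0.139]
contact_force: [-6.3, -1.9, -0.7]
opening: 43.8
grasp_force: 3.6
```

Run:
```python
from h import *
w,c=snap('scene','s1.png')
a=w[200:360,260:440]; cv2.imwrite('pics/c3.png',cv2.resize(a,(675,600),interpolation=cv2.INTER_CUBIC)[:,:,::-1])
```

```text
(no output)
```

View pics/c3.png

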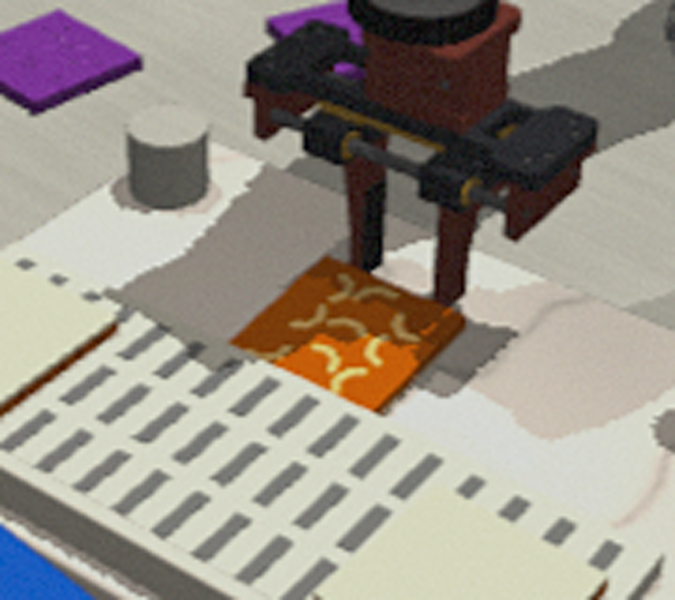

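The near edge has risen with the fingers: at crop pixel (465,320) there is a shadow gap under it. I'll continue the arc.

step_arm(
  plan=[
    [0.03,0,-0.05,0,44],
    [0.01,0,-0.1,0,44],
    [0.01,0,-0.1,0,44],
    [0.01,0,-0.1,0,44],
  ],
)

```text
time: 6.5
tool_pos: [470.3, 4.1, 68.5]
ee_rot: [-3.141, 0.008, 0.139]
contact_force: [-8.7, -1.6, 1.7]
opening: 44.0
grasp_force: 4.6
```

step_arm(
  plan=[
    [0.02,0,-0.1,0,44],
    [0.02,0,-0.1,0,44],
    [0.03,0,-0.1,0,44],
  ],
)

```text
time: 6.88
tool_pos: [473.2, 4.5, 80.6]
ee_rot: [-3.141, 0.008, 0.139]
contact_force: [-9.7, -0.7, 3.6]
opening: 44.0
grasp_force: 5.1
```

step_arm(
  plan=[
    [0.04,0,-0.09,0,44],
    [0.04,0,-0.09,0,44],
    [0.045,0,-0.08,0,44],
    [0.045,0,-0.08,0,44],
  ],
)

```text
time: 7.38
tool_pos: [478.7, 5.3, 94.0]
ee_rot: [-3.141, 0.011, 0.139]
contact_force: [-13.9, -2.7, 5.8]
opening: 44.3
grasp_force: 7.8
```

step_arm(
  plan=[
    [0.05,0,-0.08,0,44],
    [0.055,0,-0.08,0,44],
    [0.06,0,-0.075,0,44],
    [0.06,0,-0.075,0,44],
  ],
)

```text
time: 7.88
tool_pos: [488.0, 6.5, 106.7]
ee_rot: [-3.141, 0.01, 0.139]
contact_force: [-14.8, -1.3, 12.9]
opening: 44.1
grasp_force: 9.6
```

step_arm(
  plan=[
    [0.04,0,-0.1,0,44],
    [0.06,0,-0.08,0,44],
    [0.07,0,-0.07,0,44],
  ],
)

```text
time: 8.25
tool_pos: [497.9, 7.9, 117.7]
ee_rot: [-3.141, 0.003, 0.139]
contact_force: [-5.9, -0.6, 6.3]
opening: 44.2
grasp_force: 4.6
```

step_arm(
  plan=[
    [0.07,0,-0.07,0,44],
    [0.075,0,-0.06,0,44],
    [0.075,0,-0.06,0,44],
  ],
)

```text
time: 8.62
tool_pos: [508.3, 9.4, 125.5]
ee_rot: [-3.142, 0.0, 0.139]
contact_force: [-2.8, -0.1, 4.4]
opening: 44.3
grasp_force: 2.0
```

step_arm(
  plan=[
    [0.09,0,-0.03,0,44],
    [0.09,0,-0.03,0,44],
    [0.09,0,-0.03,0,44],
  ],
)

```text
time: 9.0
tool_pos: [518.6, 10.8, 129.9]
ee_rot: [-3.141, 0.001, 0.139]
contact_force: [-9.9, -0.2, 19.3]
opening: 43.7
grasp_force: 10.8
```

Run:
```python
from h import *
w,c=snap('scene','s2.png')
a=w[150:360,240:450]; cv2.imwrite('pics/c4.png',cv2.resize(a,(600,600),interpolation=cv2.INTER_CUBIC)[:,:,::-1])
```

```text
(no output)
```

View pics/c4.png

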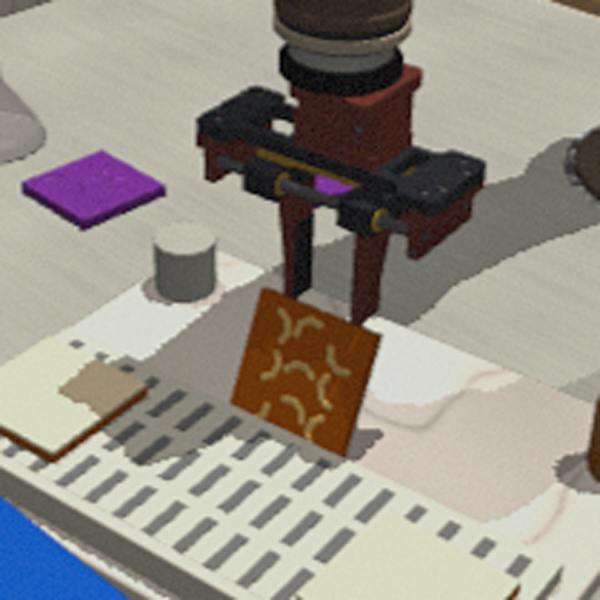

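The tile now stands at about 68°, with the fingertips on its upper edge. I'll ease the downward press and carry on.

step_arm(
  plan=[
    [0.05,0,-0.09,0,44],
    [0.09,0,-0.05,0,44],
  ],
)

```text
time: 9.3
tool_pos: [525.4, 11.9, 134.7]
ee_rot: [3.142, -0.001, 0.14]
contact_force: [0.1, 0.5, 1.2]
opening: 44.0
grasp_force: 0.0
```

step_arm(
  plan=[
    [0.1,0,-0.04,0,44],
    [0.1,0,-0.03,0,44],
  ],
)

```text
time: 9.55
tool_pos: [532.9, 13.0, 137.2]
ee_rot: [3.142, -0.0, 0.14]
contact_force: [0.2, 0.8, 0.3]
opening: 44.0
grasp_force: 0.0
```

```bash
cat > seg.py <<'E'
from h import *
def seg(im,win=(150,360,240,450)):
    r0,r1,c0,c1=win; h=cv2.cvtColor(im[r0:r1,c0:c1],cv2.COLOR_RGB2HSV)
    m=cv2.inRange(h,(4,190,90),(14,255,255)); n,l,st,ce=cv2.connectedComponentsWithStats(m)
    i=1+np.argmax(st[1:,4]); p=np.argwhere(l==i)[:,::-1].astype(np.float32)+[c0,r0]
    q=cv2.approxPolyDP(cv2.convexHull(p.astype(np.int32)),6,True)[:,0]
    return st[i],q.tolist()
E
python3 - <<'E'
from seg import *
for f in('s0','s1','s2'): print(f,seg(cv2.imread(f'pics/{f}.png')[:,:,::-1]))
w,c=snap('scene','s3.png'); print(seg(w))
E
```

```text
s0 (array([ 92, 114,  61,  39, 898], dtype=int32), [[392, 279], [369, 302], [332, 284], [356, 264]])
s1 (array([ 82, 119,  61,  41, 949], dtype=int32), [[382, 284], [361, 309], [322, 291], [346, 269]])
s2 (array([  81,  101,   50,   58, 1310], dtype=int32), [[370, 268], [359, 308], [321, 290], [332, 251]])
(array([ 84, 119,  63,  38, 912], dtype=int32), [[386, 285], [362, 306], [324, 289], [349, 269]])
```

The tip slipped over the edge and the tile fell back flat. Nothing is lost, so I'll measure it, go back and press again.

Run:
```python
from h import *
np.set_printoptions(precision=1,suppress=True)
c=imaging.get_calibration('scene'); s=sensors.get_state(); y=.14
X=np.array([np.cos(y),np.sin(y)]);Y=np.array([np.sin(y),-np.cos(y)]);o=np.array([415.4,-3.7])
for n,q in dict(s0=[[392, 279], [369, 302], [332, 284], [356, 264]],s1=[[382, 284], [361, 309], [322, 291], [346, 269]],s3=[[386, 285], [362, 306], [324, 289], [349, 269]]).items():
  print(n,[((p2w(c,*p,30)[:2]-o)@X,(p2w(c,*p,30)[:2]-o)@Y) for p in q])
print(s['tool_pos'],s['contact_force'])
```

```text
s0 [(np.float64(36.092763839734644), np.float64(-45.12685847649176)), (np.float64(125.6173422616371), np.float64(-48.26167906961747)), (np.float64(123.1593435128015), np.float64(41.06131095872414)), (np.float64(36.66746985946668), np.float64(42.52530529233679))]
s1 [(np.float64(62.601800414175536), np.float64(-37.93318667467515)), (np.float64(151.85055769315957), np.float64(-47.66228879963148)), (np.float64(153.0770502527381), np.float64(43.063138556857645)), (np.float64(64.29911840464416), np.float64(48.73230623017523))]
s3 [(np.float64(60.55866974111145), np.float64(-45.98356427730176)), (np.float64(143.4962598132858), np.float64(-44.297864423171845)), (np.float64(145.66983207285017), np.float64(43.83291251402397)), (np.float64(60.50605574579614), np.float64(43.79060241896185))]
[533.5  13.1 137.4] [ 0.5 -0.1  0.6]
```

step_arm(
  plan=[
    [-0.5,0,0,0,44],
    [-0.6,0,0,0,44],
    [-0.6,0,0,0,44],
    [-0.5,0,0,0,44],
    [-0.1,0,0,0,44],
  ],
)

```text
time: 10.22
tool_pos: [440.6, -0.1, 137.3]
ee_rot: [-3.141, 0.0, 0.139]
contact_force: [0.1, 0.2, -0.0]
opening: 43.9
grasp_force: 0.0
```

step_arm(
  plan=[
    [0,0,0.6,0,44],
    [0,0,0.6,0,44],
    [0,0,0.6,0,44],
    [0,0,0.4,0,44],
    [0,0,0.07,0,44],
  ],
)

```text
time: 10.85
tool_pos: [441.6, 0.0, 45.5]
ee_rot: [3.141, 0.001, 0.14]
contact_force: [-0.0, -0.6, 0.4]
opening: 44.1
grasp_force: 0.0
```

step_arm(
  plan=[
    [0.15,0,0,0,44],
    [0.15,0,0,0,44],
    [0.15,0,0,0,44],
    [0.15,0,0,0,44],
    [0.1,0,0,0,44],
  ],
)

```text
time: 11.48
tool_pos: [468.9, 4.0, 46.5]
ee_rot: [-3.141, 0.001, 0.14]
contact_force: [-8.9, -1.2, 6.8]
opening: 44.0
grasp_force: 4.5
```

step_arm(
  plan=[
    [0.05,0,0,0,44],
    [0.05,0,0,0,44],
    [0,0,0,0,44],
  ],
)

```text
time: 11.85
tool_pos: [469.0, 3.9, 45.8]
ee_rot: [-3.141, 0.008, 0.139]
contact_force: [-12.3, -1.7, 7.9]
opening: 44.0
grasp_force: 5.6
```

step_arm(
  plan=[
    [0,0,-0.1,0,44],
    [0,0,-0.1,0,44],
    [0,0,-0.1,0,44],
    [0.01,0,-0.1,0,44],
    [0.01,0,-0.1,0,44],
  ],
)

```text
time: 12.48
tool_pos: [469.8, 4.1, 65.3]
ee_rot: [-3.141, 0.008, 0.139]
contact_force: [-8.2, -1.4, -0.1]
opening: 44.0
grasp_force: 4.4
```

step_arm(
  plan=[
    [0.02,0,-0.1,0,44],
    [0.02,0,-0.1,0,44],
    [0.02,0,-0.1,0,44],
    [0.03,0,-0.1,0,44],
  ],
)

```text
time: 12.98
tool_pos: [473.3, 4.6, 81.4]
ee_rot: [-3.141, 0.009, 0.139]
contact_force: [-9.9, -1.1, 2.3]
opening: 44.0
grasp_force: 5.0
```

step_arm(
  plan=[
    [0.035,0,-0.09,0,44],
    [0.04,0,-0.09,0,44],
    [0.04,0,-0.08,0,44],
  ],
)

```text
time: 13.35
tool_pos: [477.3, 5.1, 91.7]
ee_rot: [-3.141, 0.01, 0.139]
contact_force: [-11.3, -2.3, 4.5]
opening: 44.3
grasp_force: 6.5
```

step_arm(
  plan=[
    [0.045,0,-0.085,0,44],
    [0.045,0,-0.085,0,44],
    [0.05,0,-0.085,0,44],
    [0.055,0,-0.08,0,44],
  ],
)

```text
time: 13.85
tool_pos: [486.6, 6.4, 105.6]
ee_rot: [-3.141, 0.007, 0.139]
contact_force: [-9.4, -1.8, 7.1]
opening: 44.2
grasp_force: 5.6
```

step_arm(
  plan=[
    [0.055,0,-0.08,0,44],
    [0.06,0,-0.08,0,44],
  ],
)

```text
time: 14.1
tool_pos: [492.1, 7.1, 112.3]
ee_rot: [-3.141, 0.005, 0.139]
contact_force: [-6.3, -0.9, 4.7]
opening: 44.1
grasp_force: 3.8
```

step_arm(
  plan=[
    [0.065,0,-0.075,0,44],
    [0.065,0,-0.07,0,44],
  ],
)

```text
time: 14.35
tool_pos: [498.5, 8.0, 118.5]
ee_rot: [-3.141, 0.002, 0.14]
contact_force: [-4.4, 0.0, 4.1]
opening: 43.9
grasp_force: 2.7
```

step_arm(
  plan=[
    [0.085,0,-0.045,0,44],
    [0.08,0,-0.045,0,44],
  ],
)

```text
time: 14.6
tool_pos: [504.4, 8.8, 122.2]
ee_rot: [-3.141, 0.004, 0.139]
contact_force: [-10.6, -1.1, 12.5]
opening: 44.2
grasp_force: 8.1
```

step_arm(
  plan=[
    [0.08,0,-0.05,0,44],
    [0.08,0,-0.045,0,44],
  ],
)

```text
time: 14.85
tool_pos: [511.2, 9.8, 126.4]
ee_rot: [-3.141, 0.002, 0.139]
contact_force: [-8.4, -1.2, 14.2]
opening: 44.0
grasp_force: 8.2
```

step_arm(
  plan=[
    [0.08,0,-0.045,0,44],
    [0.08,0,-0.04,0,44],
  ],
)

```text
time: 15.1
tool_pos: [518.6, 10.8, 130.2]
ee_rot: [-3.141, 0.0, 0.139]
contact_force: [-5.8, -1.3, 11.4]
opening: 44.3
grasp_force: 6.3
```

step_arm(
  plan=[
    [0.08,0,-0.035,0,44],
    [0.08,0,-0.03,0,44],
  ],
)

```text
time: 15.35
tool_pos: [525.7, 11.8, 132.9]
ee_rot: [-3.141, -0.001, 0.139]
contact_force: [-3.7, -0.6, 9.5]
opening: 43.8
grasp_force: 5.0
```

step_arm(
  plan=[
    [0.08,0,-0.02,0,44],
    [0.08,0,-0.015,0,44],
  ],
)

```text
time: 15.6
tool_pos: [532.5, 12.8, 134.6]
ee_rot: [-3.141, -0.003, 0.139]
contact_force: [-3.3, 0.1, 12.0]
opening: 44.0
grasp_force: 6.7
```

step_arm(
  plan=[
    [0.08,0,-0.012,0,44],
    [0.08,0,-0.008,0,44],
  ],
)

```text
time: 15.85
tool_pos: [539.6, 13.7, 135.9]
ee_rot: [-3.141, -0.004, 0.139]
contact_force: [-3.0, -0.0, 15.2]
opening: 43.7
grasp_force: 7.4
```

step_arm(
  plan=[
    [0.09,0,-0.012,0,44],
    [0.09,0,-0.01,0,44],
  ],
)

```text
time: 16.1
tool_pos: [547.1, 14.8, 136.8]
ee_rot: [-3.142, -0.005, 0.14]
contact_force: [-0.7, 0.2, 10.7]
opening: 44.2
grasp_force: 5.4
```

step_arm(
  plan=[
    [0.1,0,0,0,44],
    [0.1,0,0,0,44],
  ],
)

```text
time: 16.35
tool_pos: [555.2, 15.9, 137.0]
ee_rot: [-3.142, -0.005, 0.14]
contact_force: [-2.8, -0.4, 14.6]
opening: 44.2
grasp_force: 7.6
```

step_arm(
  plan=[
    [0.14,0,-0.02,0,44],
    [0.14,0,-0.01,0,44],
  ],
)

```text
time: 16.6
tool_pos: [565.7, 17.5, 137.4]
ee_rot: [3.142, -0.004, 0.14]
contact_force: [0.5, -0.2, 4.7]
opening: 44.0
grasp_force: 2.1
```

step_arm(
  plan=[
    [0.16,0,0.01,0,44],
    [0.18,0,0.02,0,44],
    [0.2,0,0.03,0,44],
  ],
)

```text
time: 16.98
tool_pos: [585.6, 20.3, 133.4]
ee_rot: [3.142, 0.0, 0.14]
contact_force: [0.7, 0.1, -0.3]
opening: 44.0
grasp_force: 0.0
```

Run:
```python
from h import *
w,c=snap('scene','s4.png')
a=w[150:400,230:480]; cv2.imwrite('pics/c5.png',cv2.resize(a,(600,600),interpolation=cv2.INTER_CUBIC)[:,:,::-1])
```

```text
(no output)
```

View pics/c5.png

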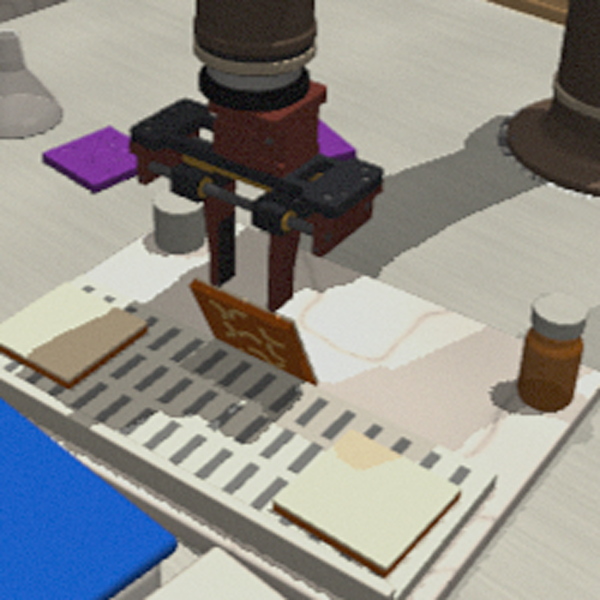

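The tile leans well past the grid's edge and is falling onto it (crop (255,330)). I'll let it settle.

step_arm(
  plan=[
    [0,0,-0.2,0,44],
    [0,0,0,0,44],
    [0,0,0,0,44],
    [0,0,0,0,44],
  ],
)

```text
time: 17.52
tool_pos: [585.0, 20.2, 141.7]
ee_rot: [-3.142, 0.0, 0.14]
contact_force: [0.0, 0.7, 0.4]
opening: 43.9
grasp_force: 0.0
```

step_arm(
  plan=[
    [-0.6,0,0,0,44],
    [-0.7,0,0,0,44],
    [-0.7,0,0,0,44],
    [-0.7,0,0,0,44],
    [0,0,0,0,44],
  ],
)

```text
time: 18.15
tool_pos: [476.8, 5.0, 141.8]
ee_rot: [-3.141, 0.001, 0.139]
contact_force: [0.8, -0.2, -0.2]
opening: 44.3
grasp_force: 0.0
```

Run:
```python
from h import *
w,c=snap('wrist','w2.png'); w,c=snap('scene','s5.png');print(sensors.get_state()['tool_pos'])
```

```text
[479.18954281   5.43653674 142.12890145]
```

View pics/w2.png

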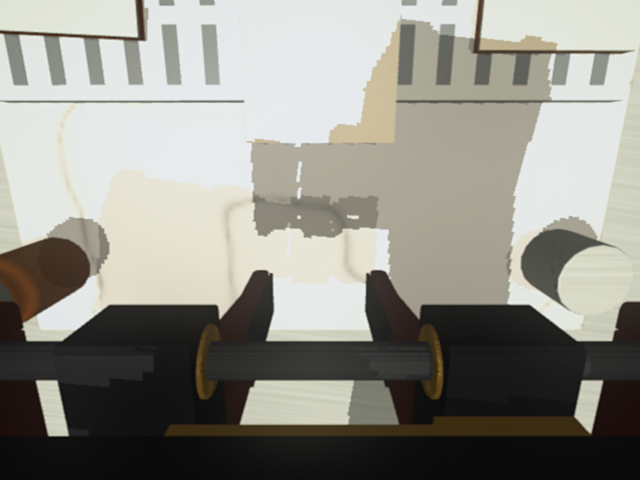

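The tile lies wafer side up. Its near edge is at row 142, from x=247 to 395, and the grid's edge is at row 101, so it still overhangs.

Run:
```python
from h import *
e=imaging.get_calibration('wrist'); s=sensors.get_state(); t=s['tool_pos'];y=s['ee_rot'][2]
X=np.array([np.cos(y),np.sin(y)]);Y=np.array([np.sin(y),-np.cos(y)])
for u,v,z in[(249,142,44),(394,143,44),(245,101,34),(398,101,34),(20,101,34),(620,101,34),(254,330,20)]:
  d=p2w(e,u,v,z)[:2]-t[:2];print(z,d@X,d@Y)
```

```text
44 70.32214941719458 -43.54911033175965
44 69.83742167024566 46.55751270613345
34 95.34014387378765 -46.745079230374394
34 95.46930300941588 49.71272163321509
34 95.15029111298323 -188.52970566028682
34 95.65679574504878 189.73484913557718
20 -72.00023658322407 -50.80197840432768
```

step_arm(
  plan=[
    [0,0,0.6,0,44],
    [0,0,0.6,0,44],
    [0,0,0.5,0,44],
    [0.2,0,0.28,0,44],
    [0.3,0,0,0,44],
  ],
)

```text
time: 18.88
tool_pos: [499.0, 8.1, 62.0]
ee_rot: [3.141, 0.001, 0.14]
contact_force: [0.2, -0.5, 0.9]
opening: 43.8
grasp_force: 0.0
```

step_arm(
  plan=[
    [0.3,0,0,0,44],
    [0.2,0,0,0,44],
    [0.15,0,0,0,44],
    [0.15,0,0,0,44],
    [0.15,0,0,0,44],
  ],
)

```text
time: 19.5
tool_pos: [535.8, 13.3, 62.6]
ee_rot: [-3.141, 0.0, 0.14]
contact_force: [-1.6, -0.1, 0.6]
opening: 44.0
grasp_force: 0.6
```

step_arm(
  plan=[
    [0.15,0,0,0,44],
    [0.15,0,0,0,44],
    [0.15,0,0,0,44],
    [0.15,0,0,0,44],
    [0.15,0,0,0,44],
  ],
)

```text
time: 20.12
tool_pos: [565.8, 17.5, 62.5]
ee_rot: [3.142, 0.0, 0.14]
contact_force: [-0.8, -0.7, 1.4]
opening: 43.5
grasp_force: 0.6
```

step_arm(
  plan=[
    [0.15,0,0,0,44],
    [0.1,0,0,0,44],
    [0.05,0,0,0,44],
    [0,0,0,0,44],
  ],
)

```text
time: 20.62
tool_pos: [577.5, 19.2, 62.5]
ee_rot: [3.142, -0.0, 0.14]
contact_force: [-0.5, 1.5, -0.6]
opening: 44.2
grasp_force: 0.0
```

step_arm(
  plan=[
    [-0.3,0,0,0,44],
    [-0.4,0,-0.3,0,44],
    [-0.5,0,-0.6,0,44],
    [-0.6,0,-0.8,0,44],
    [-0.6,0,-0.3,0,44],
  ],
)

```text
time: 21.25
tool_pos: [481.4, 5.5, 144.0]
ee_rot: [-3.141, -0.002, 0.139]
contact_force: [1.0, 0.5, 1.0]
opening: 43.8
grasp_force: 0.0
```

step_arm(
  plan=[
    [0,0,0,0,44],
    [0,0,0,0,44],
  ],
)

```text
time: 21.5
tool_pos: [482.5, 5.9, 142.4]
ee_rot: [-3.141, -0.001, 0.14]
contact_force: [-0.3, -0.8, 0.7]
opening: 43.9
grasp_force: 0.0
```

Run:
```python
from h import *
w,c=snap('wrist','w3.png'); a,d=snap('scene','s6.png');t=sensors.get_state();print(t['tool_pos'],t['ee_rot'],t['contact_force'])
o=np.hstack([cv2.resize(w,(400,300)),cv2.resize(a[200:410,190:470],(400,300))]); cv2.imwrite('pics/f.png',np.vstack([o,cv2.resize(w[0:150],(800,188))])[:,:,::-1])
```

```text
[482.54374202   5.91820625 141.99324838] [3.14144518e+00 3.79598460e-04 1.39900764e-01] [-0.2701379   0.56376967  0.71187865]
```

View pics/f.png

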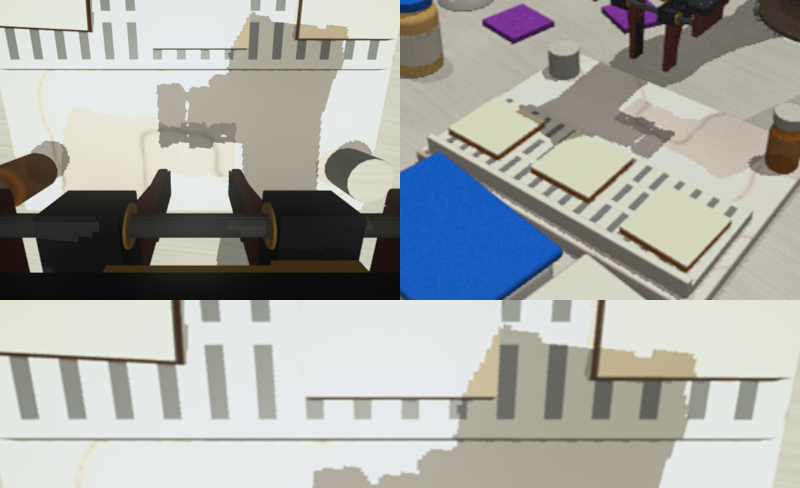

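The tile lies flat and cream side up between the two turned tiles. Its near edge (wrist row ~78) is well inside the grid edge (row ~110), it is clear of the rail, and the robot touches nothing.

```bash
python3 -c "
from plant import arm
print(arm.hand_in())"
```

```text
the job is handed in; nothing more can be done
None
```

The tile was flipped on the second try (on the first it slipped off the fingertips and fell back flat), it now lies wafer side up fully on the grid, and the job is handed in; the neighbouring tiles, shaker and cutter looked undisturbed in the last pictures, but no verdict came back.

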